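# Press home the three pieces of a fish lantern panel

### The arm

A 6-joint arm with a two-finger parallel gripper is mounted at the origin on the work surface. World frame = base frame: x ahead of the robot, y to its left, z up, the work surface at z = 0. Lengths are in mm, angles in rad, forces in N, time in s.
With the tool pointing down it reaches from about 375 to 925 mm from the base axis. Payload 5.7 kg.
Tool frame: the origin (TCP) lies midway between the tips of the shut fingers; the grasp point (between the pads) lies 19 mm behind it; z points along the fingers, y is the direction in which the jaws open and shut (so a half turn about z gives the same grasp; the last joint's range is limited). The gripper opens to 85 mm and grips with 20 to 120 N. Pads are 22 mm wide; open, the fingers measure 114 mm over their backs; the gripper's body (76 mm by 85 mm) begins 54 mm behind the grasp point. The pads swing forward as they close: fully open they stand 13 mm farther back than shut.
Start: joints at [1.208, 0.359, 1.51, -0, 1.272, -0.115], TCP at [147.157, 581.642, 231.267] pointing down, gripper open.
Joint ranges: [-2.97, 2.97], [-1.01, 2.36], [0.21, 2.38], [-0.96, 4.11], [0.2, 2.71], [-2.98, 2.98]. Speed limits (rad/s): [2.39, 2.39, 3.14, 3.14, 3.14, 3.14].

### API

Orientations are given as a rotation vector (axis times angle).
In Python, from station import robot gives the robot as it stands. The module is installed in compiled form; this text tells all that it offers.
- The arm moves only by the tool apply_moves, never from a script. Its argument "moves" is a list of rows, each an object of numbers: "ax", "ay", "az": the turn, a rotation vector about the tool's x, y, z in units of 6 degrees (1.0 is 6 degrees); "x", "y", "z": the shift along the tool's x, y, z in units of 50 mm (1.0 is 50 mm); "claw": the closure, from 0 (fully open) to 1 (shut). A call has 1 to 10 rows; each row shifts and turns the commanded pose from where the row before left it, along the tool's axes as they then stand; what a row does not reach is not made up. A row lasts 1/10 s, in which the tool goes at most 50 mm and 8.59 degrees, less where a joint would pass 70% of its speed; a pose out of reach is approached as far as the arm can. A call is refused whole if a number of a shift passes 1 or a number of a turn 1, either way. A call with a gripper value outside its range is refused whole. The fingers move at their own pace and stop on an object; the grip force is fixed at half the most. Time passes only in rows, so rows that do not move let the fingers close. It gives the time, the measured TCP pose, the force and the opening at its end, in the units of the state.
- robot.sense(): the state, without advancing time (a new reading comes with each control period).
- robot.grab_frame(name): name is "scene" or "top"; returns the picture (400x640x3 uint8, red, green, blue); there is no depth.
- robot.camera_model(name): a dict with "camera_matrix" (3x3 intrinsics, pixels), "origin" and "orientation" of the camera in the world. Camera axes: x right, y down, z forward; pixel columns grow to the right and rows downward; lengths in mm; the calibration is good to about 2 mm. A picture is of the moment at which its call begins. camera_model takes no time and is no camera call.
- robot.hand_in(): hands the job in, once; it reports no verdict.
The state is a dict: "time": time; "q": joint angles; "joint_velocities": joint speeds; "effort": joint torques, N m; "tcp_pos": TCP position; "ee_rot": TCP orientation; "wrist_force": force on the tool from outside, world axes, zero at the start; "torque": the same for the moment, N m; "width": opening from 0.0 (shut) to 1.0 (fully open).
Only numpy, scipy, OpenCV 4.12 (cv2) and the standard library are available. Lean on these libraries where they do the work, as an engineer would, in place of code of your own. Each camera call takes 0.05 s, during which the arm holds its last target. There are 200 camera calls.

### The job

Three loose white pieces stand proud of the fish-shaped lantern panel lying on the table. With a light fingertip press each of them fully down onto the panel, in this order: first the round eye, then the forked tail, and last the fin in the middle. Do not pick up or shift the panel, never lean on it hard, and leave the cup, jar, tape roll and brush where they are.

Things in the scene. Friction and masses are not known exactly. Their poses are not given: they have to be found in the camera images.
- fish: the lantern panel: dark red, fish-shaped, rimmed with a pale wooden lath, flat, 320 mm long (nose to tail end), 140 mm wide, 20 mm thick (rim 22 mm), about 0.9 kg, lying loose on the table. Origin at the middle of its underside; x points to the nose, z up. Its heading is arbitrary. It stays put when pressed straight down
- eye_top (a point): centre of the top face of the eye: white round disc, 36 mm across, 8 mm thick, 95 mm from the panel's origin towards the nose. The top face is 43 mm above the table when fully up and 33 mm when fully down
- fin_top (a point): a solid point in the middle of the top face of the fin: white sail shape (a triangle with one bowed edge), 48 x 45 mm, 8 mm thick, solid within 8 mm of this point, in the middle of the body, 12 mm from the panel's origin towards the nose. Top face 43 mm above the table when fully up, 33 mm when fully down
- tail_top (a point): a solid point in the middle of the top face of the tail: white forked V shape, 60 x 62 mm, 8 mm thick, its fork opening away from the nose, 105 mm from the panel's origin towards the tail end; within 10 mm of this point it is solid. Top face 43 mm above the table when fully up, 33 mm when fully down
- eye (a joint): how far the eye is pushed in, m: 0 fully up, 0.010 fully down (against a 5 mm felt washer on the panel). Starts at 0 to 0.002. It slides straight down against about 2.5 N of friction and stays where it is left; at the bottom the felt under it cushions, giving about 1 mm for every 4 N
- fin (a joint): the same for the fin: 0 fully up, 0.010 fully down
- tail (a joint): the same for the tail: 0 fully up, 0.010 fully down
- cup: bystander: open white cup, 72 mm across, 60 mm tall, origin under its centre
- jar: bystander: closed glass jar, 56 mm across, 70 mm tall, origin under its centre
- tape: bystander: roll of cardboard-brown tape lying flat, 72 mm across, 24 mm tall, origin under its centre
- brush: bystander: brush, 200 mm long, 20 mm thick, lying along its x axis, origin under its middle

How it is judged (in metres and radians):
On the way, in this order (a step that is already met when the one before it is completed fails the run):
1. the eye is pressed down, the tail and the fin still up (value of joint eye above 0.0075 m and value of joint each of tail, fin below 0.005 m), for 0.1 s.
2. the tail is pressed down too, the fin still up (value of joint each of eye, tail above 0.0075 m and value of joint fin below 0.005 m), for 0.1 s.
3. the fin is pressed down last (value of joint each of eye, tail, fin above 0.0075 m), for 0.1 s.
At the end, for the whole second after the job is handed in: eye, tail and fin each pressed in by more than 7.5 of their 10 mm; the panel flat, at rest and within 20 mm of where it began; cup, jar, tape and brush within 20 mm of where they began (all of step 3 and distance of each of fish, cup, jar, tape, brush from where it was at the start of the episode below 0.02 m and angle between fish's own z axis and vertical below 0.05 rad and linear speed of fish below 0.01 m/s); the robot touches nothing.
It fails at once if the tail or the fin is pressed down before the eye (value of joint eye below 0.007 m and value of joint any of tail, fin above 0.006 m).
It fails at once if the fin is pressed down before the tail (value of joint tail below 0.007 m and value of joint fin above 0.006 m).
It fails at once if the panel or a piece on it is pressed harder than 30 N (contact force between any of the fingers, the arm and fish above 30 N).
It fails at once if the panel is lifted, tipped or shifted by more than 20 mm (height (world z) of fish above 0.008 m or angle between fish's own z axis and vertical above 0.1 rad or distance of fish from where it was at the start of the episode above 0.02 m).
It fails at once if a bystander is lifted, tipped, or moved by more than 20 mm (distance of any of cup, jar, tape, brush from where it was at the start of the episode above 0.02 m or angle between any of cup, jar, tape's own z axis and vertical above 0.4 rad).
It also fails if it takes over 48 s, if anything falls off the work surface, if the arm or the gripper's body presses on something with over 40 N, if the wrist force passes 120 N, or if a joint passes its speed limit or range.

## Working session

There is one attempt and no reset: what is moved stays moved. The work goes in short steps, Python scripts to look and compute and a tool call to move; the robot and the scene stay as the last step left them, time stands still between calls to the robot, and variables do not carry over. Pictures are saved under pics/ and viewed, about 8 in all and at most 12, crops included, and the job is handed in when it is done.

Besides the shell and the picture viewer there is one more tool, called after "Request:" as name([rows], argument=value, ...), one row to a line, values as JSON. apply_moves: Moves the arm, as the interface text tells. Its arguments: {"type":"object","properties":{"moves":{"type":"array"}},"required":["moves"]}

```bash
mkdir -p pics; python3 - <<'E'
from station import robot
import cv2
for n in("scene","top"):
    f=robot.grab_frame(n); cv2.imwrite(f"pics/{n}0.png",f[:,:,::-1]); m=robot.camera_model(n); print(n,m)
print(robot.sense())
E
```

```text
scene {'camera_matrix': array([[362.26572941,   0.        , 325.61147123],
       [  0.        , 362.26572941, 202.33988867],
       [  0.        ,   0.        ,   1.        ]]), 'origin': array([ 807.52936518, -359.87923074,  685.79168758]), 'orientation': array([-2.42943021, -0.6964416 ,  0.2018613 ])}
top {'camera_matrix': array([[375.19831574,   0.        , 318.87111841],
       [  0.        , 375.19831574, 199.39293013],
       [  0.        ,   0.        ,   1.        ]]), 'origin': array([434.74817171,  49.92830875, 753.1119161 ]), 'orientation': array([-1.92057243,  2.30182013, -0.24175981])}
{'time': 0.1, 'q': array([ 1.20789293e+00,  3.59425288e-01,  1.51138904e+00,  4.40654735e-05,
        1.27252232e+00, -1.15076560e-01]), 'joint_velocities': array([ 0.00031692, -0.00375383, -0.00283624, -0.00019661,  0.00014099,
       -0.00271181]), 'effort': array([ 1.54332578e-03, -5.28646338e+01, -2.79350352e+01, -2.16437206e-04,
        4.98774752e-03, -2.28192377e-06]), 'tcp_pos': array([146.92260627, 581.05646292, 230.51756618]), 'ee_rot': array([-3.88254053e-01, -3.11705075e+00,  2.64555944e-03]), 'wrist_force': array([ 0.6179301 , -0.27520222, -0.44087049]), 'torque': array([0.0082195 , 0.02164403, 0.01136488]), 'width': 1.0010250157611862}
```

View pics/top0.png

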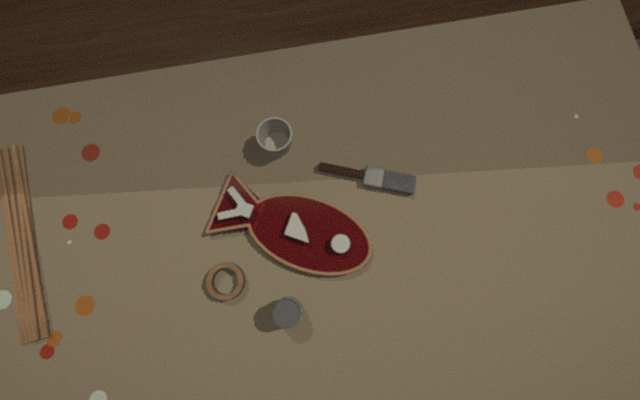

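View pics/scene0.png

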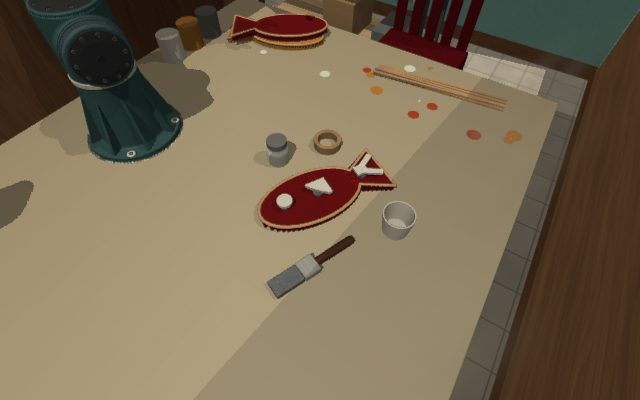

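The top view shows the fish at about (290,230): eye (341,244), fin (297,230) and tail V with its apex near (250,211). The cup is at (274,135), jar at (287,313), tape at (225,282) and brush at (370,178). The scene view agrees, with the eye at (285,201), the fin at (319,186) and the tail at (366,167).

```bash
cat > h.py <<'E'
import numpy as np, cv2
from scipy.spatial.transform import Rotation as R
from station import robot
def ray(n,uv,z):
    m=robot.camera_model(n); d=R.from_rotvec(m['orientation']).as_matrix()@np.linalg.inv(m['camera_matrix'])@[uv[0],uv[1],1]
    o=m['origin']; return (o+d*(z-o[2])/d[2])
def pix(n,p):
    m=robot.camera_model(n); c=R.from_rotvec(m['orientation']).as_matrix().T@(np.array(p)-m['origin']); q=m['camera_matrix']@c; return q[:2]/q[2]
E
python3 - <<'E'
from h import *
res={}
for n,pts in(("top",dict(eye=(341,244),fin=(297,230),tail=(240,206))),("scene",dict(eye=(285,201),fin=(319,186),tail=(366,167)))):
    im=cv2.imread(f"pics/{n}0.png"); hsv=cv2.cvtColor(im,cv2.COLOR_BGR2HSV)
    w=((hsv[...,1]<70)&(hsv[...,2]>135)).astype(np.uint8)
    k,l,s,c=cv2.connectedComponentsWithStats(w)
    for p,g in pts.items():
        j=min((i for i in range(1,k) if s[i,4]>40),key=lambda i:np.hypot(*(c[i]-g)))
        res[n,p]=ray(n,c[j],42.5); print(n,p,s[j],c[j].round(1),res[n,p].round(1))
    red=((hsv[...,1]>180)&((hsv[...,0]<8)|(hsv[...,0]>172))).astype(np.uint8)
    if n=="top":
        k,l,s,c=cv2.connectedComponentsWithStats(cv2.morphologyEx(red,cv2.MORPH_CLOSE,np.ones((9,9))))
        j=l[235,320]; ys,xs=np.nonzero(l==j); P=np.array([ray(n,q,20)[:2] for q in zip(xs,ys)])
        m=P.mean(0);d=np.linalg.svd(P-m,full_matrices=False)[2][0]; d*=np.sign(d@(res[n,'eye'][:2]-m)); t=(P-m)@d
        print("body",m,d,t.min(),t.max(),"mid",m+d*(t.min()+t.max())/2)
e=res['top','eye'][:2]
for nm,b in(("eyefin",(e-res['top','fin'][:2])),("eyetail",(e-res['top','tail'][:2]))): print(nm,np.linalg.norm(b),b/np.linalg.norm(b))
im=cv2.imread("pics/top0.png"); S=5
crop=cv2.resize(im[160:285,195:385],None,fx=4,fy=4,interpolation=cv2.INTER_CUBIC)
crop=cv2.convertScaleAbs(crop,alpha=1.3)
for a in (d,): 
    for L,z in((0,43),(83,43),(200,43)):
        q=pix("top",[*(e-a*L),z]); cv2.drawMarker(crop,tuple(((q-[195,160]+.5)*4).astype(int).tolist()),(0,255,0),0,14)
        print(L,(e-a*L).round(1))
cv2.imwrite("pics/c1.png",crop)
E
```

```text
top eye [332 234  18  19 257] [340.2 243. ] [493.3  -1.7  42.5]
top fin [285 213  23  29 364] [295.9 228.2] [535.9  76.1  42.5]
top tail [218 187  35  32 421] [236.7 206.4] [598.  181.4  42.5]Traceback (most recent call last):
  File "<stdin>", line 13, in <module>
  File "h.py", line 5, in ray
    m=robot.camera_model(n); d=R.from_rotvec(m['orientation']).as_matrix()@np.linalg.inv(m['camera_matrix'])@[uv[0],uv[1],1]
ValueError: time passes only in moves, steps and waits
```

```bash
cat > h.py <<'E'
import numpy as np, cv2
from scipy.spatial.transform import Rotation as R
from station import robot
M={}
for n in("top","scene"):
    m=robot.camera_model(n); M[n]=(m['camera_matrix'],R.from_rotvec(m['orientation']).as_matrix(),m['origin'])
def ray(n,uv,z):
    K,Q,o=M[n]; d=Q@np.linalg.inv(K)@[uv[0],uv[1],1]; return o+d*(z-o[2])/d[2]
def pix(n,p):
    K,Q,o=M[n]; q=K@Q.T@(np.array(p)-o); return q[:2]/q[2]
E
cat > m.py <<'E'
from h import *
res={}
for n,pts in(("top",dict(eye=(341,244),fin=(297,230),tail=(240,206))),("scene",dict(eye=(285,201),fin=(319,186),tail=(366,167)))):
    im=cv2.imread(f"pics/{n}0.png"); hsv=cv2.cvtColor(im,cv2.COLOR_BGR2HSV)
    w=((hsv[...,1]<70)&(hsv[...,2]>135)).astype(np.uint8)
    k,l,s,c=cv2.connectedComponentsWithStats(w)
    for p,g in pts.items():
        j=min((i for i in range(1,k) if s[i,4]>40),key=lambda i:np.hypot(*(c[i]-g)))
        res[n,p]=ray(n,c[j],42.5); print(n,p,s[j],c[j].round(1),res[n,p].round(1))
    red=((hsv[...,1]>180)&((hsv[...,0]<8)|(hsv[...,0]>172))).astype(np.uint8)
    if n=="top":
        red|=w; k,l,s,c=cv2.connectedComponentsWithStats(cv2.morphologyEx(red,cv2.MORPH_CLOSE,np.ones((9,9))))
        j=l[235,320]; ys,xs=np.nonzero(l==j); P=np.array([ray(n,q,20)[:2] for q in zip(xs,ys)])
        m=P.mean(0);d=np.linalg.svd(P-m,full_matrices=False)[2][0]; d*=np.sign(d@(res[n,'eye'][:2]-m)); t=(P-m)@d
        print("body",m,d,t.min(),t.max(),"mid",m+d*(t.min()+t.max())/2)
e=res['top','eye'][:2]
for nm in("fin","tail"):
    b=e-res['top',nm][:2]; print(nm,np.linalg.norm(b),b/np.linalg.norm(b))
im=cv2.imread("pics/top0.png")
crop=cv2.convertScaleAbs(cv2.resize(im[160:285,195:385],None,fx=4,fy=4,interpolation=cv2.INTER_CUBIC),alpha=1.3)
for L in(0,83,200):
    q=pix("top",[*(e-d*L),43]); cv2.drawMarker(crop,tuple(((q-[195,160]+.5)*4).astype(int).tolist()),(0,255,0),0,14)
    print(L,(e-d*L).round(1))
cv2.imwrite("pics/c1.png",crop)
E
python3 m.py
```

```text
top eye [332 234  18  19 257] [340.2 243. ] [493.3  -1.7  42.5]
top fin [285 213  23  29 364] [295.9 228.2] [535.9  76.1  42.5]
top tail [218 187  35  32 421] [236.7 206.4] [598.  181.4  42.5]
body [534.20334687  74.9939356 ] [-0.47531367 -0.87981641] -162.98825504740583 140.79126946988976 mid [539.47861222  84.75857168]
scene eye [276 194  16  13 162] [283.9 200. ] [492.2  -1.8  42.5]
scene fin [305 178  27  15 217] [319.8 185.3] [536.6  75.5  42.5]
scene tail [353 154  30  21 239] [365.8 166.7] [598.6 181.4  42.5]
fin 88.69029026050038 [-0.48098878 -0.87672675]
tail 210.93546148934016 [-0.49673359 -0.86790307]
0 [493.3  -1.7]
83 [532.7  71.4]
200 [588.3 174.3]
```

View pics/c1.png

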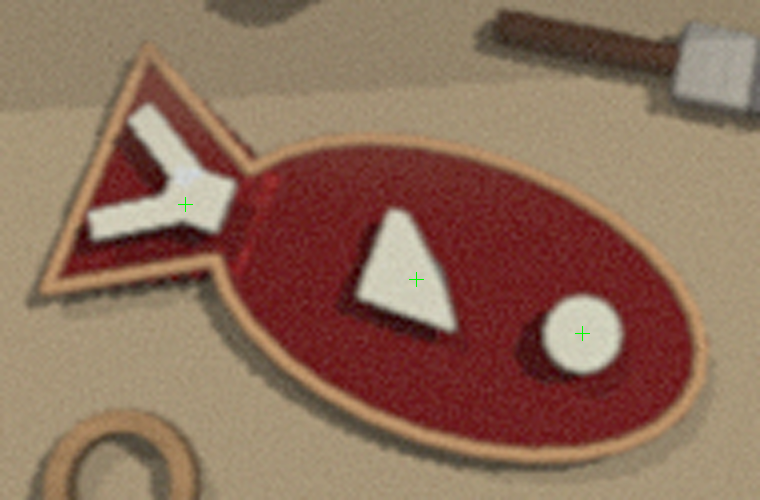

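Both cameras agree to about 1 mm. The crop shows the eye centre at crop pixel (582,333), the solid block of the tail at about (198,203), and the middle of the fin at about (408,275). I'll aim at those.

```bash
cat > go.py <<'E'
from h import *
import sys
T={'eye':[492.8,-1.7,43]}
for n,u in(('tail',(198,203)),('fin',(408,275))): T[n]=ray("top",(195+u[0]/4-.4,160+u[1]/4-.4),43)
s=robot.sense(); Q=R.from_rotvec(s['ee_rot']).as_matrix()
print(s['time'],s['tcp_pos'].round(1),Q.round(3).tolist(),s['wrist_force'].round(1))
for k,v in T.items(): print(k,np.round(v,1),"units xy(z)",(Q.T@(v-s['tcp_pos'])/50).round(3))
E
python3 go.py
```

```text
0.1 [146.9 581.1 230.5] [[-0.969, 0.245, -0.001], [0.245, 0.969, -0.002], [0.0, -0.002, -1.0]] [ 0.6 -0.3 -0.4]
eye [492.8  -1.7  43. ] units xy(z) [-9.566 -9.596  3.765]
tail [587.8 168.3  43. ] units xy(z) [-10.573  -5.834   3.758]
fin [535.3  74.8  43. ] units xy(z) [-10.016  -7.904   3.762]
```

Request:
apply_moves([
  {"x": -0.48,"y": -0.48,"claw": 1},
  {"x": -0.48,"y": -0.48,"claw": 1},
  {"x": -0.48,"y": -0.48,"claw": 1},
  {"x": -0.48,"y": -0.48,"claw": 1},
  {"x": -0.48,"y": -0.48,"claw": 1},
  {"x": -0.48,"y": -0.48,"claw": 1},
  {"x": -0.48,"y": -0.48,"claw": 1},
  {"x": -0.48,"y": -0.48,"claw": 1},
  {"x": -0.48,"y": -0.48,"claw": 1},
  {"x": -0.48,"y": -0.48,"claw": 1},
])

```text
invalid input
```

Request:
apply_moves([
  {"x": -0.48,"y": -0.48,"claw": 1},
  {"x": -0.48,"y": -0.48,"claw": 1},
  {"x": -0.48,"y": -0.48,"claw": 1},
  {"x": -0.48,"y": -0.48,"claw": 1},
  {"x": -0.48,"y": -0.48,"claw": 1},
  {"x": -0.48,"y": -0.48,"claw": 1},
  {"x": -0.48,"y": -0.48,"claw": 1},
  {"x": -0.48,"y": -0.48,"claw": 1},
  {"x": -0.48,"y": -0.48,"claw": 1},
  {"x": -0.48,"y": -0.48,"claw": 1},
])

```text
invalid input
```

Request:
apply_moves([
  {"z": 0.5,"claw": 1},
  {"z": 0.5,"claw": 1},
  {"z": 0.5,"claw": 1},
  {"z": 0.5,"claw": 1},
  {"z": 0.5,"claw": 1},
  {"z": 0.3,"claw": 1},
  {"claw": 1},
  {"claw": 1},
])

```text
invalid input
```

```bash
python3 go.py
```

```text
0.1 [146.9 581.1 230.5] [[-0.969, 0.245, -0.001], [0.245, 0.969, -0.002], [0.0, -0.002, -1.0]] [ 0.6 -0.3 -0.4]
eye [492.8  -1.7  43. ] units xy(z) [-9.566 -9.596  3.765]
tail [587.8 168.3  43. ] units xy(z) [-10.573  -5.834   3.758]
fin [535.3  74.8  43. ] units xy(z) [-10.016  -7.904   3.762]
```

Every row probably needs all seven numbers, so I'll try that.

Request:
apply_moves([
  {"ax": 0,"ay": 0,"az": 0,"x": -0.48,"y": -0.48,"z": 0,"claw": 1},
  {"ax": 0,"ay": 0,"az": 0,"x": -0.48,"y": -0.48,"z": 0,"claw": 1},
  {"ax": 0,"ay": 0,"az": 0,"x": -0.48,"y": -0.48,"z": 0,"claw": 1},
  {"ax": 0,"ay": 0,"az": 0,"x": -0.48,"y": -0.48,"z": 0,"claw": 1},
  {"ax": 0,"ay": 0,"az": 0,"x": -0.48,"y": -0.48,"z": 0,"claw": 1},
  {"ax": 0,"ay": 0,"az": 0,"x": -0.48,"y": -0.48,"z": 0,"claw": 1},
  {"ax": 0,"ay": 0,"az": 0,"x": -0.48,"y": -0.48,"z": 0,"claw": 1},
  {"ax": 0,"ay": 0,"az": 0,"x": -0.48,"y": -0.48,"z": 0,"claw": 1},
  {"ax": 0,"ay": 0,"az": 0,"x": -0.48,"y": -0.48,"z": 0,"claw": 1},
  {"ax": 0,"ay": 0,"az": 0,"x": -0.48,"y": -0.48,"z": 0,"claw": 1},
])

```text
time: 1.1
tcp_pos: [321.2, 288.7, 231.1]
ee_rot: [-0.388, -3.117, 0.001]
wrist_force: [0.4, 0.6, -0.7]
width: 0.004
```

Request:
apply_moves([
  {"ax": 0,"ay": 0,"az": 0,"x": -0.48,"y": -0.48,"z": 0,"claw": 1},
  {"ax": 0,"ay": 0,"az": 0,"x": -0.48,"y": -0.48,"z": 0,"claw": 1},
  {"ax": 0,"ay": 0,"az": 0,"x": -0.48,"y": -0.48,"z": 0,"claw": 1},
  {"ax": 0,"ay": 0,"az": 0,"x": -0.48,"y": -0.48,"z": 0,"claw": 1},
  {"ax": 0,"ay": 0,"az": 0,"x": -0.48,"y": -0.48,"z": 0,"claw": 1},
  {"ax": 0,"ay": 0,"az": 0,"x": -0.48,"y": -0.48,"z": 0,"claw": 1},
  {"ax": 0,"ay": 0,"az": 0,"x": -0.48,"y": -0.48,"z": 0,"claw": 1},
  {"ax": 0,"ay": 0,"az": 0,"x": -0.48,"y": -0.48,"z": 0,"claw": 1},
  {"ax": 0,"ay": 0,"az": 0,"x": -0.48,"y": -0.48,"z": 0,"claw": 1},
  {"ax": 0,"ay": 0,"az": 0,"x": -0.48,"y": -0.48,"z": 0,"claw": 1},
])

```text
time: 2.1
tcp_pos: [495.0, -2.7, 231.0]
ee_rot: [-0.389, -3.117, 0.0]
wrist_force: [-0.5, 0.6, 0.6]
width: -0.002
```

Request:
apply_moves([
  {"ax": 0,"ay": 0,"az": 0,"x": 0,"y": 0,"z": 0.5,"claw": 1},
  {"ax": 0,"ay": 0,"az": 0,"x": 0,"y": 0,"z": 0.5,"claw": 1},
  {"ax": 0,"ay": 0,"az": 0,"x": 0,"y": 0,"z": 0.5,"claw": 1},
  {"ax": 0,"ay": 0,"az": 0,"x": 0,"y": 0,"z": 0.5,"claw": 1},
  {"ax": 0,"ay": 0,"az": 0,"x": 0,"y": 0,"z": 0.5,"claw": 1},
  {"ax": 0,"ay": 0,"az": 0,"x": 0,"y": 0,"z": 0.5,"claw": 1},
  {"ax": 0,"ay": 0,"az": 0,"x": 0,"y": 0,"z": 0.2,"claw": 1},
  {"ax": 0,"ay": 0,"az": 0,"x": 0,"y": 0,"z": 0,"claw": 1},
  {"ax": 0,"ay": 0,"az": 0,"x": 0,"y": 0,"z": 0,"claw": 1},
])

```text
time: 3.0
tcp_pos: [495.2, -1.5, 71.8]
ee_rot: [0.388, 3.117, -0.0]
wrist_force: [0.3, -0.8, -0.1]
width: -0.003
```

```bash
python3 go.py
```

```text
3.0 [495.2  -1.5  71.8] [[-0.969, 0.245, 0.0], [0.245, 0.969, -0.0], [-0.0, -0.0, -1.0]] [ 0.3 -0.8 -0.1]
eye [492.8  -1.7  43. ] units xy(z) [ 0.045 -0.016  0.576]
tail [587.8 168.3  43. ] units xy(z) [-0.963  3.746  0.576]
fin [535.3  74.8  43. ] units xy(z) [-0.405  1.676  0.576]
```

Request:
apply_moves([
  {"ax": 0,"ay": 0,"az": 0,"x": 0.045,"y": -0.016,"z": 0.2,"claw": 1},
  {"ax": 0,"ay": 0,"az": 0,"x": 0,"y": 0,"z": 0.2,"claw": 1},
  {"ax": 0,"ay": 0,"az": 0,"x": 0,"y": 0,"z": 0.1,"claw": 1},
  {"ax": 0,"ay": 0,"az": 0,"x": 0,"y": 0,"z": 0,"claw": 1},
  {"ax": 0,"ay": 0,"az": 0,"x": 0,"y": 0,"z": 0.04,"claw": 1},
  {"ax": 0,"ay": 0,"az": 0,"x": 0,"y": 0,"z": 0.04,"claw": 1},
  {"ax": 0,"ay": 0,"az": 0,"x": 0,"y": 0,"z": 0.04,"claw": 1},
  {"ax": 0,"ay": 0,"az": 0,"x": 0,"y": 0,"z": 0.04,"claw": 1},
  {"ax": 0,"ay": 0,"az": 0,"x": 0,"y": 0,"z": 0.04,"claw": 1},
  {"ax": 0,"ay": 0,"az": 0,"x": 0,"y": 0,"z": 0,"claw": 1},
])

```text
time: 4.0
tcp_pos: [492.7, -1.7, 36.2]
ee_rot: [0.388, 3.117, -0.0]
wrist_force: [1.2, 0.0, 2.3]
width: 0.0
```

Request:
apply_moves([
  {"ax": 0,"ay": 0,"az": 0,"x": 0,"y": 0,"z": 0.02,"claw": 1},
  {"ax": 0,"ay": 0,"az": 0,"x": 0,"y": 0,"z": 0.02,"claw": 1},
  {"ax": 0,"ay": 0,"az": 0,"x": 0,"y": 0,"z": 0.02,"claw": 1},
  {"ax": 0,"ay": 0,"az": 0,"x": 0,"y": 0,"z": 0,"claw": 1},
  {"ax": 0,"ay": 0,"az": 0,"x": 0,"y": 0,"z": 0,"claw": 1},
])

```text
time: 4.5
tcp_pos: [492.6, -1.7, 33.3]
ee_rot: [0.388, 3.117, -0.0]
wrist_force: [0.6, 0.5, 2.0]
width: -0.002
```

Request:
apply_moves([
  {"ax": 0,"ay": 0,"az": 0,"x": 0,"y": 0,"z": 0.02,"claw": 1},
  {"ax": 0,"ay": 0,"az": 0,"x": 0,"y": 0,"z": 0,"claw": 1},
  {"ax": 0,"ay": 0,"az": 0,"x": 0,"y": 0,"z": 0,"claw": 1},
])

```text
time: 4.8
tcp_pos: [492.6, -1.7, 32.4]
ee_rot: [0.388, 3.117, -0.0]
wrist_force: [1.3, 0.5, 2.7]
width: 0.002
```

Request:
apply_moves([
  {"ax": 0,"ay": 0,"az": 0,"x": 0,"y": 0,"z": 0.02,"claw": 1},
  {"ax": 0,"ay": 0,"az": 0,"x": 0,"y": 0,"z": 0,"claw": 1},
  {"ax": 0,"ay": 0,"az": 0,"x": 0,"y": 0,"z": 0,"claw": 1},
])

```text
time: 5.1
tcp_pos: [492.7, -1.7, 31.5]
ee_rot: [0.388, 3.117, -0.0]
wrist_force: [0.8, -0.2, 5.2]
width: -0.002
```

The felt is engaged at 5 N, so the eye is down. I'll lift and go to the tail.

Request:
apply_moves([
  {"ax": 0,"ay": 0,"az": 0,"x": 0,"y": 0,"z": -0.3,"claw": 1},
  {"ax": 0,"ay": 0,"az": 0,"x": 0,"y": 0,"z": -0.5,"claw": 1},
  {"ax": 0,"ay": 0,"az": 0,"x": -0.2,"y": 0.75,"z": 0,"claw": 1},
  {"ax": 0,"ay": 0,"az": 0,"x": -0.2,"y": 0.75,"z": 0,"claw": 1},
  {"ax": 0,"ay": 0,"az": 0,"x": -0.2,"y": 0.75,"z": 0,"claw": 1},
  {"ax": 0,"ay": 0,"az": 0,"x": -0.2,"y": 0.75,"z": 0,"claw": 1},
  {"ax": 0,"ay": 0,"az": 0,"x": -0.2,"y": 0.76,"z": 0,"claw": 1},
  {"ax": 0,"ay": 0,"az": 0,"x": 0,"y": 0,"z": 0,"claw": 1},
  {"ax": 0,"ay": 0,"az": 0,"x": 0,"y": 0,"z": 0,"claw": 1},
])

```text
time: 6.0
tcp_pos: [586.0, 168.8, 70.5]
ee_rot: [-0.385, -3.116, 0.002]
wrist_force: [-0.5, -1.0, -0.4]
width: 0.002
```

```bash
python3 go.py; python3 -c "
from h import *
f=robot.grab_frame('scene')[:,:,::-1]; cv2.imwrite('pics/s1.png',cv2.convertScaleAbs(cv2.resize(f[125:245,240:420],None,fx=4,fy=4,interpolation=cv2.INTER_CUBIC),alpha=1.3))"
```

```text
6.0 [586.  168.8  70.5] [[-0.97, 0.243, -0.002], [0.243, 0.97, -0.001], [0.002, -0.001, -1.0]] [-0.5 -1.  -0.4]
eye [492.8  -1.7  43. ] units xy(z) [ 0.976 -3.761  0.556]
tail [587.8 168.3  43. ] units xy(z) [-0.038 -0.001  0.549]
fin [535.3  74.8  43. ] units xy(z) [ 0.523 -2.07   0.553]
```

View pics/s1.png

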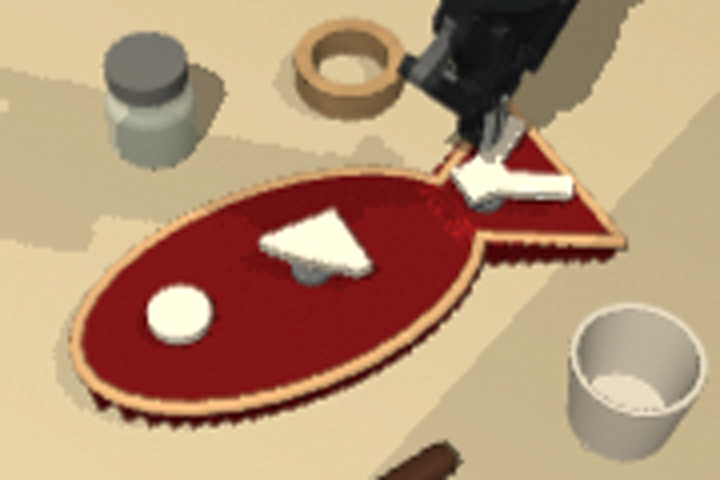

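The eye (180,313 in the crop) sits flush with no stem showing. The fin and tail are still up, and the finger is above the tail block. Pressing the tail.

Request:
apply_moves([
  {"ax": 0,"ay": 0,"az": 0,"x": 0,"y": 0,"z": 0.2,"claw": 1},
  {"ax": 0,"ay": 0,"az": 0,"x": 0,"y": 0,"z": 0.2,"claw": 1},
  {"ax": 0,"ay": 0,"az": 0,"x": 0,"y": 0,"z": 0.1,"claw": 1},
  {"ax": 0,"ay": 0,"az": 0,"x": 0,"y": 0,"z": 0.04,"claw": 1},
  {"ax": 0,"ay": 0,"az": 0,"x": 0,"y": 0,"z": 0.04,"claw": 1},
  {"ax": 0,"ay": 0,"az": 0,"x": 0,"y": 0,"z": 0.04,"claw": 1},
  {"ax": 0,"ay": 0,"az": 0,"x": 0,"y": 0,"z": 0.04,"claw": 1},
  {"ax": 0,"ay": 0,"az": 0,"x": 0,"y": 0,"z": 0.04,"claw": 1},
  {"ax": 0,"ay": 0,"az": 0,"x": 0,"y": 0,"z": 0,"claw": 1},
  {"ax": 0,"ay": 0,"az": 0,"x": 0,"y": 0,"z": 0,"claw": 1},
])

```text
time: 7.05
tcp_pos: [587.2, 168.4, 36.4]
ee_rot: [0.388, 3.117, 0.0]
wrist_force: [0.1, -0.3, 1.4]
width: -0.003
```

Request:
apply_moves([
  {"ax": 0,"ay": 0,"az": 0,"x": 0,"y": 0,"z": 0.02,"claw": 1},
  {"ax": 0,"ay": 0,"az": 0,"x": 0,"y": 0,"z": 0.02,"claw": 1},
  {"ax": 0,"ay": 0,"az": 0,"x": 0,"y": 0,"z": 0.02,"claw": 1},
  {"ax": 0,"ay": 0,"az": 0,"x": 0,"y": 0,"z": 0.02,"claw": 1},
  {"ax": 0,"ay": 0,"az": 0,"x": 0,"y": 0,"z": 0,"claw": 1},
  {"ax": 0,"ay": 0,"az": 0,"x": 0,"y": 0,"z": 0,"claw": 1},
])

```text
time: 7.65
tcp_pos: [587.2, 168.4, 32.4]
ee_rot: [0.388, 3.117, 0.0]
wrist_force: [-0.9, -0.2, 2.8]
width: 0.003
```

Request:
apply_moves([
  {"ax": 0,"ay": 0,"az": 0,"x": 0,"y": 0,"z": 0.02,"claw": 1},
  {"ax": 0,"ay": 0,"az": 0,"x": 0,"y": 0,"z": 0,"claw": 1},
  {"ax": 0,"ay": 0,"az": 0,"x": 0,"y": 0,"z": 0,"claw": 1},
])

```text
time: 7.95
tcp_pos: [587.2, 168.4, 31.6]
ee_rot: [0.388, 3.117, 0.0]
wrist_force: [0.1, -0.3, 5.6]
width: -0.001
```

Same signature on the tail: 5.6 N on the felt. Now the fin.

Request:
apply_moves([
  {"ax": 0,"ay": 0,"az": 0,"x": 0,"y": 0,"z": -0.3,"claw": 1},
  {"ax": 0,"ay": 0,"az": 0,"x": 0,"y": 0,"z": -0.5,"claw": 1},
  {"ax": 0,"ay": 0,"az": 0,"x": 0.18,"y": -0.7,"z": 0,"claw": 1},
  {"ax": 0,"ay": 0,"az": 0,"x": 0.18,"y": -0.7,"z": 0,"claw": 1},
  {"ax": 0,"ay": 0,"az": 0,"x": 0.19,"y": -0.7,"z": 0,"claw": 1},
  {"ax": 0,"ay": 0,"az": 0,"x": 0,"y": 0,"z": 0,"claw": 1},
  {"ax": 0,"ay": 0,"az": 0,"x": 0,"y": 0,"z": 0,"claw": 1},
  {"ax": 0,"ay": 0,"az": 0,"x": 0,"y": 0,"z": 0,"claw": 1},
])

```text
time: 8.75
tcp_pos: [535.7, 73.8, 71.8]
ee_rot: [0.388, 3.116, 0.001]
wrist_force: [0.3, -0.2, -0.5]
width: -0.002
```

```bash
python3 go.py; python3 -c "
from h import *
f=robot.grab_frame('scene')[:,:,::-1]; cv2.imwrite('pics/s2.png',cv2.convertScaleAbs(cv2.resize(f[125:245,240:420],None,fx=4,fy=4,interpolation=cv2.INTER_CUBIC),alpha=1.3))"
```

```text
8.75 [535.7  73.8  71.8] [[-0.969, 0.245, 0.002], [0.245, 0.969, 0.0], [-0.001, 0.001, -1.0]] [ 0.3 -0.2 -0.5]
eye [492.8  -1.7  43. ] units xy(z) [ 0.462 -1.675  0.575]
tail [587.8 168.3  43. ] units xy(z) [-0.546  2.086  0.579]
fin [535.3  74.8  43. ] units xy(z) [0.012 0.016 0.577]
```

View pics/s2.png

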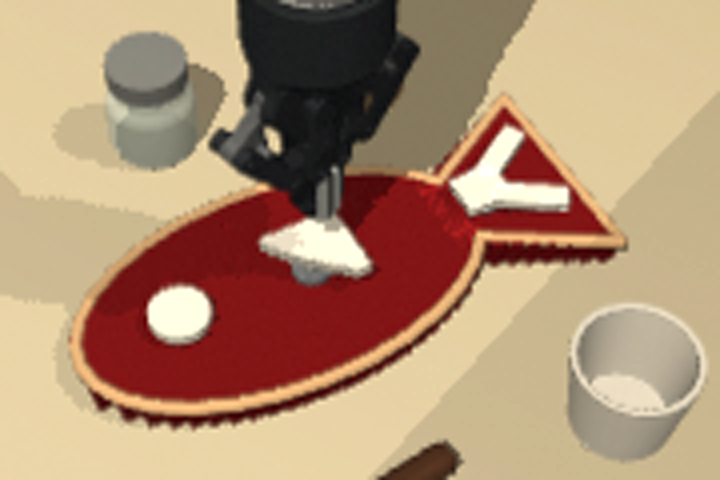

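The tail (510,185) now lies flush. The eye is down, the fin is still up, and the finger is over the fin. Pressing the fin.

Request:
apply_moves([
  {"ax": 0,"ay": 0,"az": 0,"x": 0,"y": 0,"z": 0.2,"claw": 1},
  {"ax": 0,"ay": 0,"az": 0,"x": 0,"y": 0,"z": 0.2,"claw": 1},
  {"ax": 0,"ay": 0,"az": 0,"x": 0,"y": 0,"z": 0.1,"claw": 1},
  {"ax": 0,"ay": 0,"az": 0,"x": 0,"y": 0,"z": 0.04,"claw": 1},
  {"ax": 0,"ay": 0,"az": 0,"x": 0,"y": 0,"z": 0.04,"claw": 1},
  {"ax": 0,"ay": 0,"az": 0,"x": 0,"y": 0,"z": 0.04,"claw": 1},
  {"ax": 0,"ay": 0,"az": 0,"x": 0,"y": 0,"z": 0.04,"claw": 1},
  {"ax": 0,"ay": 0,"az": 0,"x": 0,"y": 0,"z": 0.04,"claw": 1},
  {"ax": 0,"ay": 0,"az": 0,"x": 0,"y": 0,"z": 0,"claw": 1},
  {"ax": 0,"ay": 0,"az": 0,"x": 0,"y": 0,"z": 0,"claw": 1},
])

```text
time: 9.8
tcp_pos: [534.6, 73.3, 36.4]
ee_rot: [0.388, 3.117, -0.0]
wrist_force: [-0.7, 0.5, 1.2]
width: -0.002
```

Request:
apply_moves([
  {"ax": 0,"ay": 0,"az": 0,"x": 0,"y": 0,"z": 0.02,"claw": 1},
  {"ax": 0,"ay": 0,"az": 0,"x": 0,"y": 0,"z": 0.02,"claw": 1},
  {"ax": 0,"ay": 0,"az": 0,"x": 0,"y": 0,"z": 0.02,"claw": 1},
  {"ax": 0,"ay": 0,"az": 0,"x": 0,"y": 0,"z": 0.02,"claw": 1},
  {"ax": 0,"ay": 0,"az": 0,"x": 0,"y": 0,"z": 0,"claw": 1},
  {"ax": 0,"ay": 0,"az": 0,"x": 0,"y": 0,"z": 0,"claw": 1},
])

```text
time: 10.4
tcp_pos: [534.6, 73.3, 32.3]
ee_rot: [0.388, 3.117, -0.0]
wrist_force: [-1.2, 1.3, 2.0]
width: 0.002
```

Request:
apply_moves([
  {"ax": 0,"ay": 0,"az": 0,"x": 0,"y": 0,"z": 0.02,"claw": 1},
  {"ax": 0,"ay": 0,"az": 0,"x": 0,"y": 0,"z": 0,"claw": 1},
  {"ax": 0,"ay": 0,"az": 0,"x": 0,"y": 0,"z": 0,"claw": 1},
])

```text
time: 10.7
tcp_pos: [534.6, 73.3, 31.5]
ee_rot: [0.388, 3.117, -0.0]
wrist_force: [-2.6, 0.9, 6.0]
width: -0.002
```

Lift clear, moving up and then back toward the robot's side.

Request:
apply_moves([
  {"ax": 0,"ay": 0,"az": 0,"x": 0,"y": 0,"z": -0.3,"claw": 1},
  {"ax": 0,"ay": 0,"az": 0,"x": 0,"y": 0,"z": -0.6,"claw": 1},
  {"ax": 0,"ay": 0,"az": 0,"x": 0,"y": 0,"z": -0.7,"claw": 1},
  {"ax": 0,"ay": 0,"az": 0,"x": 0,"y": 0,"z": -0.7,"claw": 1},
  {"ax": 0,"ay": 0,"az": 0,"x": 0,"y": 0,"z": -0.7,"claw": 1},
  {"ax": 0,"ay": 0,"az": 0,"x": 0,"y": 0,"z": -0.5,"claw": 1},
  {"ax": 0,"ay": 0,"az": 0,"x": 0,"y": 0,"z": 0,"claw": 1},
  {"ax": 0,"ay": 0,"az": 0,"x": 0,"y": 0,"z": 0,"claw": 1},
])

```text
time: 11.5
tcp_pos: [534.7, 73.2, 206.3]
ee_rot: [0.388, 3.116, -0.0]
wrist_force: [-0.6, 0.4, 0.3]
width: 0.002
```

```bash
python3 go.py|head -1; python3 -c "
from h import *
f=robot.grab_frame('scene')[:,:,::-1]; cv2.imwrite('pics/s3.png',cv2.convertScaleAbs(cv2.resize(f[125:265,240:420],None,fx=4,fy=4,interpolation=cv2.INTER_CUBIC),alpha=1.3))
a=cv2.imread('pics/scene0.png').astype(int)
d=np.abs(a-f).max(2)
for n,(x,y,w) in dict(jar=(277,150,14),tape=(327,142,14),cup=(398,220,18),brush=(310,267,40)).items(): print(n,d[y-w:y+w,x-w:x+w].mean().round(1))"
```

```text
11.5 [534.7  73.2 206.3] [[-0.969, 0.245, 0.001], [0.245, 0.969, -0.0], [-0.001, 0.0, -1.0]] [-0.6  0.4  0.3]
jar 5.5
tape 22.1
cup 6.5
brush 6.8
```

View pics/s3.png

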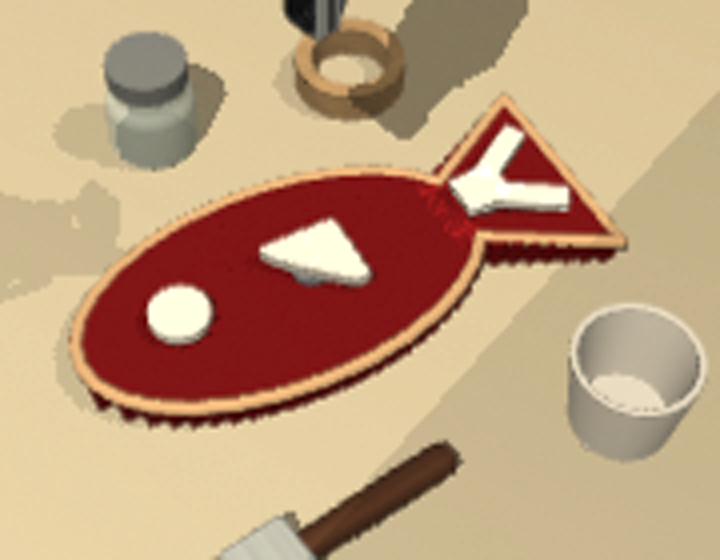

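All three pieces lie down, and the sliver under the fin at (310,278) is its felt washer. The bystanders look unmoved; the tape difference comes from the gripper and its shadow overlapping it in the picture. Handing in.

```bash
python3 -c "
from station import robot
print(robot.hand_in())"
```

```text
the job is handed in; nothing more can be done
None
```

I pressed the eye, then the tail, then the fin down with the shut fingertips, lifted clear, and handed the job in at about 11.6 s. The hand-in reports no verdict, so the result below rests on my own checks.

- **Presses:** each one ended at a TCP height of about 31.5 mm. The force rose there from about 2–3 N of sliding friction to 5–6 N, so the felt was reached. The highest wrist force I read was about 6 N, against the 30 N limit. Forces were read only at the end of each move call.
- **Final picture:** all three pieces sit low on the panel, and the panel and bystanders look unmoved by eye. I did not re-measure their positions numerically.
- **Image comparison:** the start and end pictures match closely at the jar, cup and brush. The tape region differed more (22 against about 6). I put that down to the gripper and its shadow overlapping it in the picture, because the tape itself looks in place.
- **Small disagreement:** the felt was felt about 1 mm lower than the nominal 33 mm top height. This was the same on all three pieces, so a height bias in the TCP reading is likely.

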